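Stack corner brackets in alternating directions

TASK

Build up the pile on the plywood board: lay one of the two loose L-shaped corner brackets on the bracket already there, turned half round so that its elbow sits over the open corner and the outlines together make a square, then lay the other loose bracket on top of that, facing the same way as the bottom one, edges in line. Let go, leave the pile standing level, leave the bottom bracket where it is and do not move the straight plate.

Things in the scene. Friction and masses are not known exactly. Their poses are not given: they have to be found in the camera images.
- base_elbow (a point): Bottom bracket, same as the loose ones (same point and axes), lying loose on a plywood board 106 x 106 x 8 mm fixed on the worktop; its underside is 8 mm above the worktop. In its axes the middle bracket's elbow centre belongs at x = +42, y = +42, z = +18 mm, turned by half a turn; the top one's at 0, 0, +36 mm, not turned.
- bracket_a_elbow (a point): Loose L-shaped aluminium corner bracket lying flat on the worktop, outline 76 x 76 mm, legs 34 mm wide, 18 mm thick, 0.18 kg. Point: centre of its elbow (square where the legs meet), half-way up, 17 mm from both outer faces; x and y run along the two legs, each ending 59 mm from the point, z up. Grip a leg across its 34 mm, about 38 mm from the point. Either loose one may be the middle one.
- bracket_b_elbow (a point): The other loose L-shaped aluminium corner bracket lying flat on the worktop, outline 76 x 76 mm, legs 34 mm wide, 18 mm thick, 0.18 kg. Point: centre of its elbow (square where the legs meet), half-way up, 17 mm from both outer faces; x and y run along the two legs, each ending 59 mm from the point, z up. Grip a leg across its 34 mm, about 38 mm from the point. 
- plate_centre (a point): Straight aluminium joining plate of the same finish, 76 x 34 x 18 mm, on the worktop; not wanted. The point is its centre, x along its length. Keep clear of two fixed magnifier lamps: one near the right front edge has its ring head 0.1 to 0.3 m above the worktop (rise over it before crossing) and an arm up to 0.34 m; the other, at the left, has its arm up to 0.4 m.

How it is judged:
At the end, for the whole second after the job is handed in: One bracket lies on the bottom one turned half round, the other on top turned like the bottom one; each elbow within 14 mm per axis of its place, edges within 12 degrees, level within 5 degrees; bottom bracket and straight plate within 20 mm of where they were (((x of bracket_a_elbow in the frame of base_elbow between 0.028 and 0.056 m and y of bracket_a_elbow in the frame of base_elbow between 0.028 and 0.056 m and z of bracket_a_elbow in the frame of base_elbow between 0.014 and 0.022 m and angle between the x axis of each of bracket_a_elbow, bracket_b_elbow and the x axis of base_elbow, either way round below 0.21 rad and angle between each of bracket_a_elbow, bracket_b_elbow's own z axis and vertical below 0.1 rad and x of bracket_b_elbow in the frame of base_elbow between -0.014 and 0.014 m and y of bracket_b_elbow in the frame of base_elbow between -0.014 and 0.014 m and z of bracket_b_elbow in the frame of base_elbow between 0.03 and 0.042 m) or (x of bracket_b_elbow in the frame of base_elbow between 0.028 and 0.056 m and y of bracket_b_elbow in the frame of base_elbow between 0.028 and 0.056 m and z of bracket_b_elbow in the frame of base_elbow between 0.014 and 0.022 m and angle between the x axis of each of bracket_b_elbow, bracket_a_elbow and the x axis of base_elbow, either way round below 0.21 rad and angle between each of bracket_b_elbow, bracket_a_elbow's own z axis and vertical below 0.1 rad and x of bracket_a_elbow in the frame of base_elbow between -0.014 and 0.014 m and y of bracket_a_elbow in the frame of base_elbow between -0.014 and 0.014 m and z of bracket_a_elbow in the frame of base_elbow between 0.03 and 0.042 m)) and distance of each of base_elbow, plate_centre from where it was at the start of the episode below 0.02 m); the robot touches nothing.
It fails at once if the straight plate is moved more than 20 mm (distance of plate_centre from where it was at the start of the episode above 0.02 m).
It fails at once if the bottom bracket is moved more than 20 mm (distance of base_elbow from where it was at the start of the episode above 0.02 m).
It also fails if it takes over 59 s, if anything falls off the work surface, if the arm or the gripper's body presses on something with over 40 N, if the wrist force passes 120 N, or if a joint passes its speed limit or range.

ROBOT

A 7-joint arm with a two-finger parallel gripper is mounted at the origin on a cart in front of the work surface, level with it; the furniture and walls round the work are solid. World frame = base frame: x ahead of the robot, y to its left, z up, the work surface at z = 0. Lengths are in m, angles in rad, forces in N, time in s.
With the tool pointing down it reaches from about 0.425 to 0.875 m from the base axis. Payload 4.7 kg.
Tool frame: the origin (TCP) lies on the centre line of the jaws, within the pads' length; the fingertips stand 8 mm ahead of it and the grasp point (between the pads) lies 11 mm behind it; z points along the fingers, y is the direction in which the jaws open and shut (so a half turn about z gives the same grasp; the last joint's range is limited). The gripper opens to 87 mm and grips with 3 to 60 N. Pads are 19 mm wide; open, the fingers measure 117 mm over their backs; the gripper's body (75 mm by 190 mm) begins 51 mm behind the grasp point.
Start: joints at [-1.155, 0.321, -0.07, 1.45, 0.023, 1.371, -0.057], TCP at [0.254, 0.598, 0.231] pointing down, gripper open.
Joint ranges: [-2.86, 2.86], [-0.3, 2.09], [-1.38, 1.24], [0.06, 2.45], [-1.56, 4.7], [0.09, 2.05], [-2.69, 2.69]. Speed limits (rad/s): [2.57, 2.57, 3.14, 3.14, 3.14, 3.14, 3.14].

INTERFACE

Orientations are given as a rotation vector (axis times angle).
In Python, from bench import ctrl, cams, workorder gives the robot as it stands. The module is installed in compiled form; this text tells all that it offers.
- The arm moves only by the tool carry_out, never from a script. Its argument "rows" is a list of rows, each an object with "offset": the shift along the tool's x, y, z in m, a list of three; "rot": the turn, a rotation vector about the tool's x, y, z in degrees, a list of three; "gripper": the opening, from 0 (shut) to 1 (fully open). In form: [{"offset": [dx, dy, dz], "rot": [rx, ry, rz], "gripper": gripper}, ...]. A call has 1 to 10 rows; each row shifts and turns the commanded pose from where the row before left it, along the tool's axes as they then stand; what a row does not reach is not made up. A row lasts 1/8 s, in which the tool goes at most 62.5 mm and 10.7 degrees, less where a joint would pass 70% of its speed; a pose out of reach is approached as far as the arm can. A call is refused whole if a number of a shift passes 0.0625 or a number of a turn 10.7, either way. A call with a gripper value outside its range is refused whole. The fingers move at their own pace and stop on an object; "grip_force" is the grip in N (left out, the last holds). Time passes only in rows, so rows that do not move let the fingers close. It gives the time, the measured TCP pose, the force and the opening at its end, in the units of the state.
- ctrl.get_state(): the state, without advancing time (a new reading comes with each control period).
- cams.get_image(name): name is "scene" or "top" or "wrist"; returns a dict with "img" (400x640x3 uint8, red, green, blue), "vfov" (degrees; the focal length in pixels is half the picture's height over the tangent of half this angle, whatever the lens; pixels are square), "cx", "cy" (the principal point, pixels), "R" (3x3) and "t" (3): a world point X has camera coordinates R X + t. Camera axes: x right, y down, z forward; pixel columns grow to the right and rows downward; lengths in m; the calibration is good to about 2 mm. A picture is of the moment at which its call begins. There is no depth.
- workorder.close_job(): hands the job in, once; it reports no verdict.
The state is a dict: "time": time; "joint_positions": joint angles; "qd": joint speeds; "joint_torque": joint torques, N m; "position": TCP position; "tool_rot": TCP orientation; "ft_force": force on the tool from outside, world axes, zero at the start; "torque": the same for the moment, N m; "grip_width": opening from 0.0 (shut) to 1.0 (fully open).
Only numpy, scipy, OpenCV 4.12 (cv2) and the standard library are available. Lean on these libraries where they do the work, as an engineer would, in place of code of your own. Each camera call takes 0.05 s, during which the arm holds its last target.

## Working session

There is one attempt and no reset: what is moved stays moved. The work goes in short steps, Python scripts to look and compute and a tool call to move; the robot and the scene stay as the last step left them, time stands still between calls to the robot, and variables do not carry over. Pictures are saved under pics/ and viewed, and the job is handed in when it is done.

Besides the shell and the picture viewer there is one more tool, called after "Request:" as a command line: name --argument value ..., lists and objects as JSON in quotes. carry_out: Moves the arm, as the interface text tells. Its arguments: {"type":"object","properties":{"rows":{"type":"array"},"grip_force":{"type":"number"}},"required":["rows"]}

```bash
ls; mkdir -p pics; python3 - <<'E'
from bench import ctrl,cams,workorder
import cv2
s=ctrl.get_state();print({k:s[k] for k in('time','position','tool_rot','grip_width','ft_force')})
for n in("scene","top","wrist"):
    d=cams.get_image(n);cv2.imwrite(f"pics/{n}0.png",d["img"][...,::-1]);print(n,d["vfov"],d["cx"],d["cy"],d["R"],d["t"])
E
```

```text
pics
{'time': 0.0, 'position': array([0.25404909, 0.59772185, 0.22946678]), 'tool_rot': array([-6.26803747e-01, -3.07816741e+00,  2.95118446e-03]), 'grip_width': 1.0048974327837785, 'ft_force': array([ 0.68824491, -0.22951654, -0.08268091])}
scene 52.98016957431043 317.83703108568585 206.77165836927634 [[ 0.36431436  0.93120659 -0.0113728 ]
 [ 0.55846263 -0.22822642 -0.79751627]
 [-0.74524797  0.28419534 -0.60319024]] [-0.12745352 -0.30415703  1.32983994]
top 51.27762458596892 317.30893041425054 199.7102316909864 [[-2.79771066e-02 -9.99608184e-01 -8.71462651e-04]
 [-9.75679415e-01  2.74969785e-02 -2.17470905e-01]
 [ 2.17409659e-01 -5.23393852e-03 -9.76066415e-01]] [-0.06674636  0.58602858  0.76489336]
wrist 58.47914730001617 320.1344226412995 209.4696324439179 [[ 3.90490195e-01  9.20607042e-01  2.84276262e-04]
 [ 8.87840602e-01 -3.76673400e-01  2.64303263e-01]
 [ 2.43426525e-01 -1.02955441e-01 -9.64439580e-01]] [-0.65005104 -0.03169008  0.38876669]
```

View pics/scene0.png

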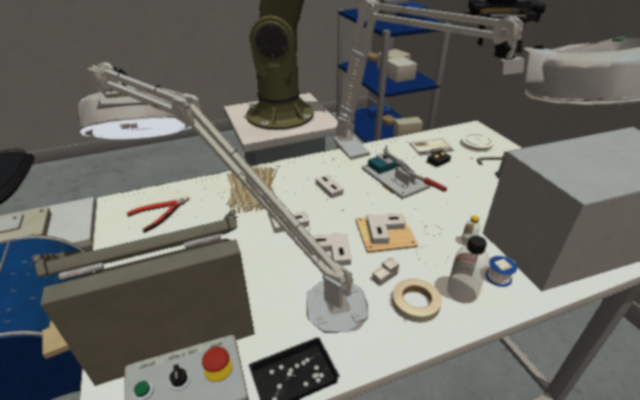

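View pics/top0.png

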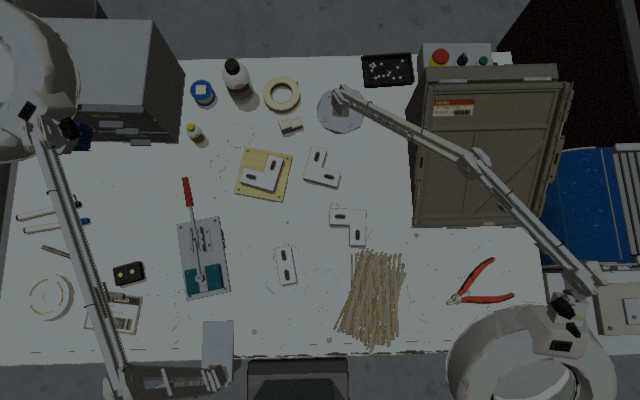

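View pics/wrist0.png

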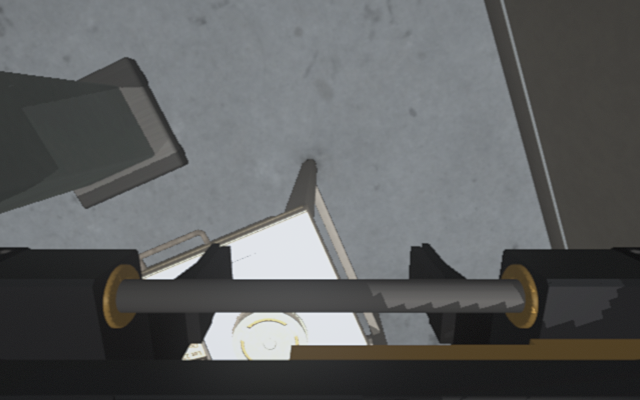

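```bash
cat > h.py <<'E'
import numpy as np,cv2
from bench import ctrl,cams,workorder
def K(d):
    f=200/np.tan(np.radians(d["vfov"])/2);return np.array([[f,0,d["cx"]],[0,f,d["cy"]],[0,0,1]])
def ray(d,px,z):
    R=np.array(d["R"]);t=np.array(d["t"]);C=-R.T@t
    v=R.T@np.linalg.inv(K(d))@np.array([px[0],px[1],1.])
    return C+v*(z-C[2])/v[2]
def proj(d,X):
    p=K(d)@(np.array(d["R"])@np.array(X)+d["t"]);return p[:2]/p[2]
E
python3 - <<'E'
from h import *
d=cams.get_image("top");c=d["img"][130:300,225:415,::-1]
cv2.imwrite("pics/topz.png",cv2.resize(np.clip(c*1.6,0,255).astype(np.uint8),None,fx=4,fy=3.5,interpolation=cv2.INTER_CUBIC)) if 0 else cv2.imwrite("pics/topz.png",cv2.resize(c,None,fx=3.4,fy=3.4,interpolation=cv2.INTER_CUBIC))
d2=cams.get_image("scene");c=d2["img"][150:300,220:440,::-1]
cv2.imwrite("pics/scz.png",cv2.resize(c,None,fx=3.4,fy=3.4,interpolation=cv2.INTER_CUBIC))
# triangulate lamp points
def tri(a,b):
    P=lambda d:K(d)@np.c_[d["R"],d["t"]]
    X=cv2.triangulatePoints(P(d),P(d2),np.array(a,float),np.array(b,float)).ravel();return X[:3]/X[3]
for n,a,b in [("R base post",(338,90),(345,280)),("R elbow",(475,162),(185,105)),("R end",(595,285),(103,70)),("L top",(60,130),(515,35)),("L low",(125,370),(355,145)),("L knee",(125,370),(370,5))]:
    print(n,tri(a,b).round(3))
print(ray(d,(125,375),0),ray(d,(125,375),.4))
E
```

```text
R base post [ 0.812 -0.133  0.079]
R elbow [ 0.578 -0.307  0.31 ]
R end [ 0.403 -0.43   0.329]
L top [0.629 0.262 0.362]
L low [ 0.243  0.243 -0.01 ]
L knee [0.325 0.14  0.374]
[0.25611252 0.30416489 0.        ] [0.32362077 0.12887534 0.4       ]
```

View pics/topz.png

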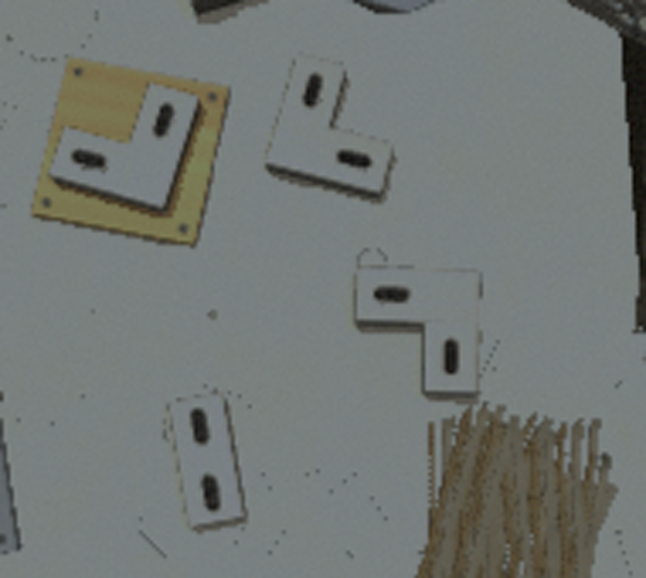

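View pics/scz.png

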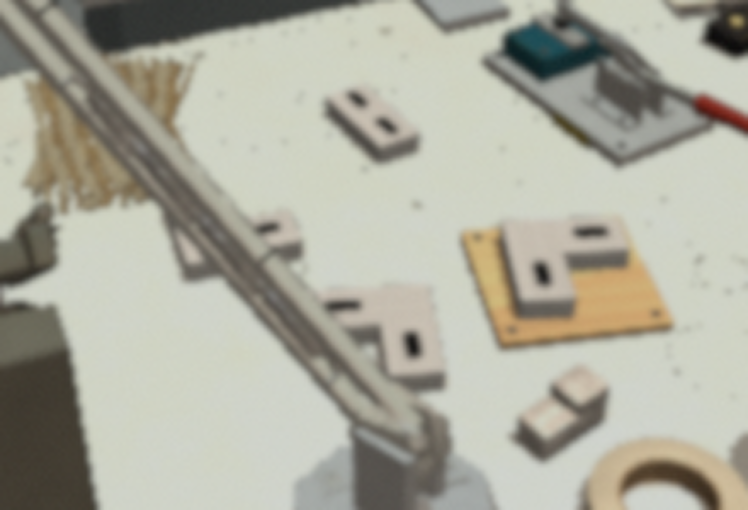

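```bash
cat > fit.py <<'E'
from h import *
from scipy.optimize import least_squares
M=np.array([[-17,-17],[59,-17],[59,17],[17,17],[17,59],[-17,59]])/1e3
def fit(d,zp,z,org,s):
    W=np.array([ray(d,((p[0]+.5)/s-.5+org[0],(p[1]+.5)/s-.5+org[1]),z)[:2] for p in zp])
    m=M.mean(0);w=W.mean(0)
    a=M-m;b=W-w
    th=np.arctan2((a[:,0]*b[:,1]-a[:,1]*b[:,0]).sum(),(a*b).sum())
    R=np.array([[np.cos(th),-np.sin(th)],[np.sin(th),np.cos(th)]])
    t=w-R@m; res=(M@R.T+t-W)*1e3
    return t,np.degrees(th),res.round(1)
E
python3 - <<'E'
from fit import *
d=cams.get_image("top")
# order: elbow corner, xleg outer end, xleg inner end, inner, yleg inner end, yleg outer end
for n,z,p in [("base",.026,[(163,208),(200,97),(150,83),(132,138),(65,125),(51,178)]),
 ("A",.018,[(267,163),(380,190),(393,147),(332,127),(347,70),(297,55)]),
 ("B",.018,[(481,270),(357,267),(356,322),(425,322),(424,390),(478,392)])]:
    t,th,r=fit(d,p,z,(225,130),3.4);print(n,t.round(4),round(th,2),r.tolist())
q=[ray(d,((x+.5)/3.4-.5+225,(y+.5)/3.4-.5+130),.018)[:2] for x,y in [(168,400),(220,394),(245,518),(191,527)]]
print(np.mean(q,0))
print(ctrl.get_state()['time'])
from scipy.spatial.transform import Rotation as R
s=ctrl.get_state();print(R.from_rotvec(s['tool_rot']).as_matrix().round(3))
E
```

```text
base [0.6352 0.0192] -17.51 [[-0.4, -1.7], [1.1, -1.0], [1.2, 0.1], [-3.2, 1.4], [-0.2, -0.4], [1.4, 1.6]]
A [ 0.6539 -0.0741] -106.86 [[-0.8, 1.8], [-3.4, -0.8], [1.5, -1.5], [-0.5, 0.8], [2.2, -0.7], [1.1, 0.3]]
B [ 0.5556 -0.1667] 86.81 [[0.3, 0.4], [0.5, 0.0], [0.8, 0.1], [-0.3, 0.3], [-0.8, 0.2], [-0.5, -1.2]]
[ 0.46075613 -0.01436164]
0.3
[[-0.92   0.391 -0.   ]
 [ 0.391  0.92  -0.001]
 [-0.    -0.001 -1.   ]]
```

```bash
python3 - <<'E'
from h import *
d=cams.get_image("top")
cv2.imwrite("pics/lampz.png",cv2.resize(d["img"][70:240,300:500,::-1],None,fx=3.4,fy=3.4,interpolation=cv2.INTER_CUBIC))
print(ray(d,(80,100),.35),ray(d,(217,345),0))
E
```

```text
[0.66845764 0.23744148 0.35      ] [0.30718351 0.12475095 0.        ]
```

View pics/lampz.png

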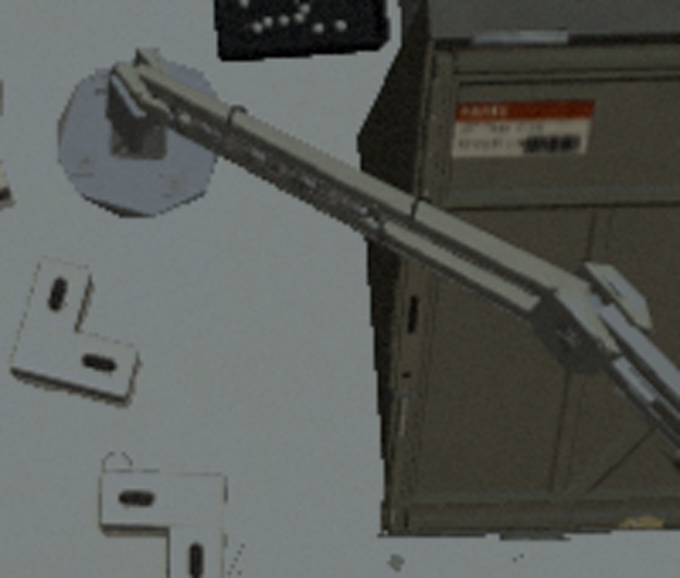

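Request:
carry_out --rows '[{"offset": [0,0,-0.06],"rot": [0,0,0],"gripper": 1},{"offset": [0,0,-0.06],"rot": [0,0,0],"gripper": 1},{"offset": [0,0,-0.06],"rot": [0,0,0],"gripper": 1},{"offset": [0,0,-0.06],"rot": [0,0,0],"gripper": 1},{"offset": [0,0,0],"rot": [0,0,0],"gripper": 1}]' --grip_force 30

```text
time: 0.98
position: [0.2545, 0.5992, 0.4771]
tool_rot: [0.627, 3.077, 0.017]
ft_force: [-0.0, 0.4, -1.1]
grip_width: 0.999
```

Request:
carry_out --rows '[{"offset": [-0.044,-0.032,0],"rot": [0,0,0],"gripper": 1},{"offset": [-0.044,-0.032,0],"rot": [0,0,0],"gripper": 1},{"offset": [-0.044,-0.032,0],"rot": [0,0,0],"gripper": 1},{"offset": [-0.044,-0.032,0],"rot": [0,0,0],"gripper": 1},{"offset": [-0.044,-0.032,0],"rot": [0,0,0],"gripper": 1},{"offset": [-0.044,-0.032,0],"rot": [0,0,0],"gripper": 1},{"offset": [-0.044,-0.032,0],"rot": [0,0,0],"gripper": 1},{"offset": [-0.044,-0.032,0],"rot": [0,0,0],"gripper": 1},{"offset": [-0.044,-0.032,0],"rot": [0,0,0],"gripper": 1},{"offset": [-0.044,-0.032,0],"rot": [0,0,0],"gripper": 1}]'

```text
time: 2.22
position: [0.5345, 0.13, 0.4697]
tool_rot: [-0.626, -3.078, 0.0]
ft_force: [0.3, -0.4, -0.6]
grip_width: 1.0
```

Request:
carry_out --rows '[{"offset": [-0.04,-0.034,0],"rot": [0,0,0],"gripper": 1},{"offset": [-0.04,-0.034,0],"rot": [0,0,0],"gripper": 1},{"offset": [-0.04,-0.034,0],"rot": [0,0,0],"gripper": 1},{"offset": [-0.04,-0.034,0],"rot": [0,0,0],"gripper": 1},{"offset": [0,0,0.055],"rot": [0,0,0],"gripper": 1},{"offset": [0,0,0.055],"rot": [0,0,0],"gripper": 1},{"offset": [0,0,0.055],"rot": [0,0,0],"gripper": 1},{"offset": [0,0,0],"rot": [0,0,0],"gripper": 1},{"offset": [0,0,0],"rot": [0,0,0],"gripper": 1}]'

```text
time: 3.35
position: [0.629, -0.0561, 0.3079]
tool_rot: [0.626, 3.076, 0.001]
ft_force: [0.4, 0.5, 1.1]
grip_width: 0.999
```

```bash
python3 - <<'E'
from h import *
d=cams.get_image("wrist");np.savez("w1.npz",**{k:np.array(v) for k,v in d.items()})
cv2.imwrite("pics/w1.png",d["img"][...,::-1])
cv2.imwrite("pics/s1.png",cams.get_image("scene")["img"][...,::-1])
E
```

```text
(no output)
```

View pics/w1.png

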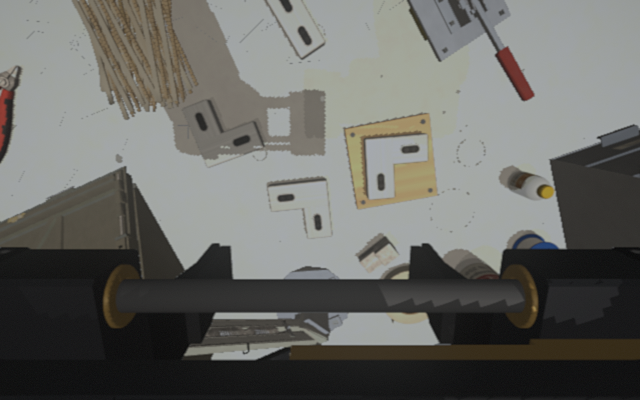

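View pics/s1.png

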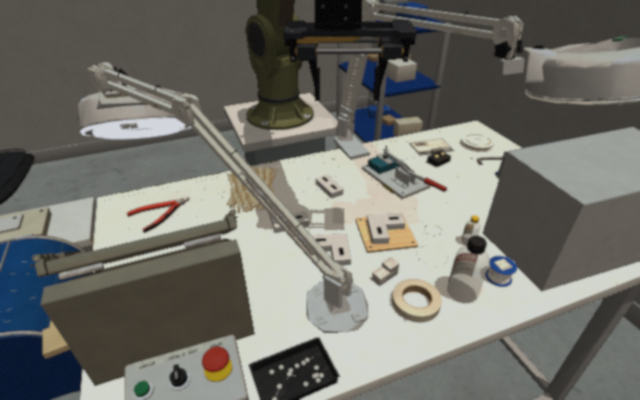

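```bash
python3 - <<'E'
from h import *
d=np.load("w1.npz")
cv2.imwrite("pics/w1z.png",cv2.resize(d["img"][85:250,175:445,::-1],None,fx=2.9,fy=2.9,interpolation=cv2.INTER_CUBIC))
E
```

```text
(no output)
```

View pics/w1z.png

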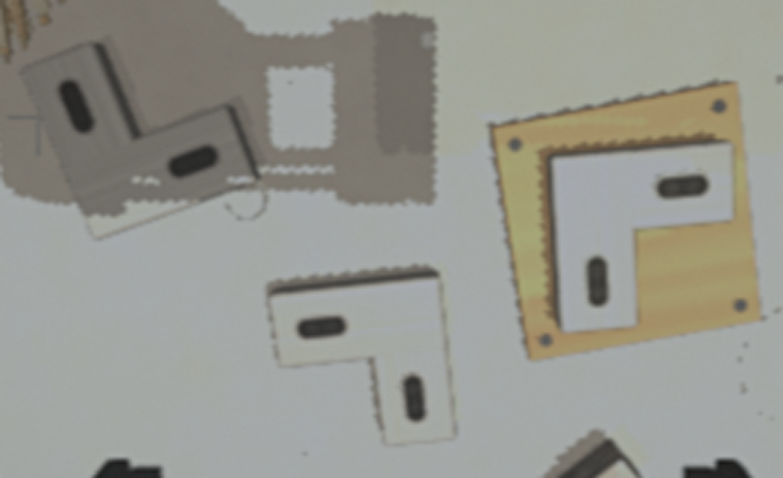

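```bash
python3 - <<'E'
from fit import *
d=np.load("w1.npz")
for n,z,p in [("base",.026,[(551,156),(560,331),(636,325),(635,229),(733,219),(731,142)]),
 ("A",.018,[(438,276),(270,292),(279,366),(373,358),(384,444),(456,437)]),
 ("B",.018,[(95,239),(258,180),(229,106),(136,138),(94,42),(23,68)])]:
    t,th,r=fit(d,p,z,(175,85),2.9);print(n,t.round(4),round(th,2),r.tolist())
E
```

```text
base [0.6335 0.0206] -18.08 [[-0.8, -0.5], [0.4, -0.8], [0.6, 0.3], [-0.0, -0.4], [0.9, 0.1], [-0.9, 1.4]]
A [ 0.6534 -0.0725] -107.02 [[-0.4, 1.6], [-0.5, -1.0], [0.1, -0.3], [-0.6, -0.1], [0.6, -0.7], [0.8, 0.4]]
B [ 0.5549 -0.1646] 86.25 [[0.8, -0.4], [1.1, 0.2], [-0.6, 0.5], [0.1, 0.1], [-0.8, 1.0], [-0.7, -1.3]]
```

Request:
carry_out --rows '[{"offset": [0,0,0],"rot": [0,0,-6],"gripper": 1},{"offset": [0,0,0],"rot": [0,-7.5,0],"gripper": 1},{"offset": [0,0,0],"rot": [0,-7.5,0],"gripper": 1},{"offset": [0,0,0],"rot": [0,0,0],"gripper": 1}]'

```text
time: 3.95
position: [0.6271, -0.0554, 0.3078]
tool_rot: [0.425, 2.849, -0.052]
ft_force: [-0.3, 1.2, 0.5]
grip_width: 0.998
```

```bash
cat > mv.py <<'E'
from h import *
from scipy.spatial.transform import Rotation as Ro
def show(T=None):
    s=ctrl.get_state();R=Ro.from_rotvec(s['tool_rot']).as_matrix();p=np.array(s['position'])
    print("t",s['time'],"p",p.round(4),"yaw_y",np.degrees(np.arctan2(R[1,1],R[0,1])).round(2),"z",R[:,2].round(3),"y_z",R[2,1].round(4),"g",round(s['grip_width'],3),"F",np.round(s['ft_force'],1),"q",np.round(s['joint_positions'],2))
    if T is not None:
        print("tool offset",(R.T@(np.array(T)-p)).round(4))
    print("up .1 in tool",(R.T@[0,0,.1]).round(4))
    return R,p
E
python3 -c "
from mv import *
show([.687,-.0832,.06])"
```

```text
t 3.95 p [ 0.6271 -0.0554  0.3078] yaw_y 73.07 z [ 0.25  -0.073 -0.966] y_z 0.0029 g 0.998 F [-0.3  1.2  0.5] q [-0.41  0.05  0.44  1.64  0.05  1.2   1.28]
tool offset [ 0.0013 -0.0099  0.2562]
up .1 in tool [-0.026   0.0003 -0.0966]
```

Request:
carry_out --rows '[{"offset": [0,-0.004,0.05],"rot": [0,0,0],"gripper": 1},{"offset": [0,-0.003,0.05],"rot": [0,0,0],"gripper": 1},{"offset": [0,-0.003,0.05],"rot": [0,0,0],"gripper": 1},{"offset": [0.001,0,0.05],"rot": [0,0,0],"gripper": 1},{"offset": [0,0,0.03],"rot": [0,0,0],"gripper": 1},{"offset": [0,0,0],"rot": [0,0,0],"gripper": 1},{"offset": [0,0,0],"rot": [0,0,0],"gripper": 1}]'

```text
time: 4.82
position: [0.6833, -0.0833, 0.0855]
tool_rot: [0.427, 2.848, -0.056]
ft_force: [0.0, -0.1, 0.7]
grip_width: 1.0
```

```bash
python3 - <<'E'
from mv import *
show([.687,-.0832,.014])
for n in("wrist","scene"):
    d=cams.get_image(n);cv2.imwrite(f"pics/{n}2.png",d["img"][...,::-1])
E
```

```text
t 4.825 p [ 0.6833 -0.0833  0.0855] yaw_y 72.96 z [ 0.25  -0.076 -0.965] y_z 0.0005 g 1.0 F [ 0.  -0.1  0.7] q [-0.32  0.35  0.44  1.78 -0.13  0.78  1.43]
tool offset [0.0153 0.0012 0.0699]
up .1 in tool [-0.0262  0.0001 -0.0965]
```

View pics/wrist2.png

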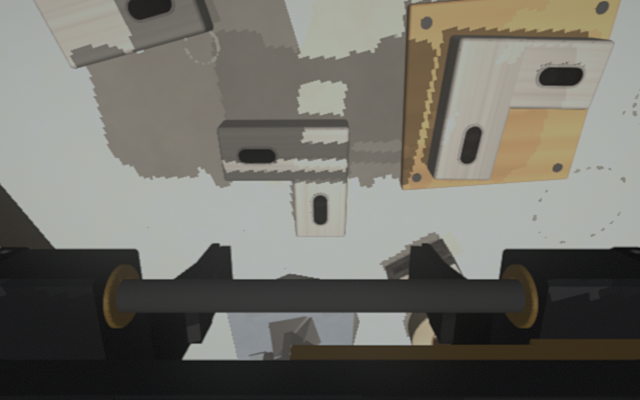

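View pics/scene2.png

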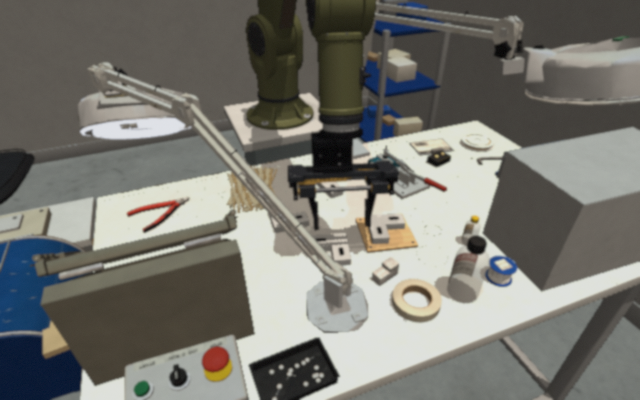

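```bash
python3 - <<'E'
from h import *
d=np.load("w1.npz")
for p in [(490,127),(735,83),(762,318),(530,358)]: print(ray(d,((p[0]+.5)/2.9-.5+175,(p[1]+.5)/2.9-.5+85),.008).round(4))
for p in [(356,256),(378,270),(400,253),(378,233)]: print('blk',ray(d,p,.02).round(4))
E
```

```text
[ 0.5934 -0.0079  0.008 ]
[0.617  0.0943 0.008 ]
[0.7189 0.0733 0.008 ]
[ 0.6954 -0.0295  0.008 ]
blk [ 0.7527 -0.0553  0.02  ]
blk [ 0.7832 -0.0355  0.02  ]
blk [0.7716 0.     0.02  ]
blk [ 0.7338 -0.017   0.02  ]
```

Request:
carry_out --rows '[{"offset": [0.015,0.001,0],"rot": [0,0,0],"gripper": 0.62},{"offset": [0,0,0],"rot": [0,0,0],"gripper": 0.62},{"offset": [0,0,0.02],"rot": [0,0,0],"gripper": 0.62},{"offset": [0,0,0.02],"rot": [0,0,0],"gripper": 0.62},{"offset": [0,0,0.02],"rot": [0,0,0],"gripper": 0.62},{"offset": [0,0,0.009],"rot": [0,0,0],"gripper": 0.62},{"offset": [0,0,0],"rot": [0,0,0],"gripper": 0.62}]'

```text
time: 5.8
position: [0.6845, -0.0832, 0.0116]
tool_rot: [0.427, 2.852, -0.057]
ft_force: [0.5, 0.8, 0.4]
grip_width: 0.626
```

```bash
python3 - <<'E'
from mv import *
show([.687,-.0832,.0135])
E
```

```text
t 5.8 p [ 0.6845 -0.0832  0.0116] yaw_y 72.96 z [ 0.246 -0.076 -0.966] y_z -0.0006 g 0.626 F [0.5 0.8 0.4] q [-0.28  0.45  0.4   1.82 -0.18  0.66  1.46]
tool offset [-0.0028  0.0007 -0.0012]
up .1 in tool [-0.0258 -0.0001 -0.0966]
```

Request:
carry_out --rows '[{"offset": [-0.002,0,-0.0015],"rot": [0,0,0],"gripper": 0.5},{"offset": [0,0,0],"rot": [0,0,0],"gripper": 0.2},{"offset": [0,0,0],"rot": [0,0,0],"gripper": 0.2},{"offset": [0,0,0],"rot": [0,0,0],"gripper": 0.2},{"offset": [0,0,0],"rot": [0,0,0],"gripper": 0.2}]' --grip_force 35

```text
time: 6.42
position: [0.6864, -0.0835, 0.0148]
tool_rot: [0.427, 2.85, -0.056]
ft_force: [0.1, -0.1, 1.9]
grip_width: 0.389
```

```bash
python3 - <<'E'
from mv import *
show()
E
```

```text
t 6.425 p [ 0.6864 -0.0835  0.0148] yaw_y 72.97 z [ 0.248 -0.076 -0.966] y_z 0.0 g 0.389 F [ 0.1 -0.1  1.9] q [-0.28  0.45  0.4   1.82 -0.18  0.66  1.46]
up .1 in tool [-0.0259  0.     -0.0966]
```

Request:
carry_out --rows '[{"offset": [0,0,-0.01],"rot": [0,0,0],"gripper": 0.2},{"offset": [0,0,-0.03],"rot": [0,0,0],"gripper": 0.2},{"offset": [0,0,-0.04],"rot": [0,0,0],"gripper": 0.2},{"offset": [0,0,-0.04],"rot": [0,0,0],"gripper": 0.2},{"offset": [0,0.03,0],"rot": [0,0,0],"gripper": 0.2},{"offset": [0,0.03,0],"rot": [0,0,0],"gripper": 0.2},{"offset": [0,0,0],"rot": [0,0,0],"gripper": 0.2}]'

```text
time: 7.3
position: [0.674, -0.0122, 0.1304]
tool_rot: [0.419, 2.852, -0.052]
ft_force: [-0.9, 0.1, -2.8]
grip_width: 0.383
```

```bash
python3 - <<'E'
from mv import *
show([.6763,.0143,.12])
for n in("wrist",):
    d=cams.get_image(n);cv2.imwrite(f"pics/{n}3.png",d["img"][...,::-1])
E
```

```text
t 7.3 p [ 0.674  -0.0122  0.1304] yaw_y 73.3 z [ 0.247 -0.073 -0.966] y_z 0.0017 g 0.383 F [-0.9  0.1 -2.8] q [-0.44  0.28  0.44  1.77 -0.04  0.87  1.27]
tool offset [0.0079 0.026  0.0087]
up .1 in tool [-0.0258  0.0002 -0.0966]
```

View pics/wrist3.png

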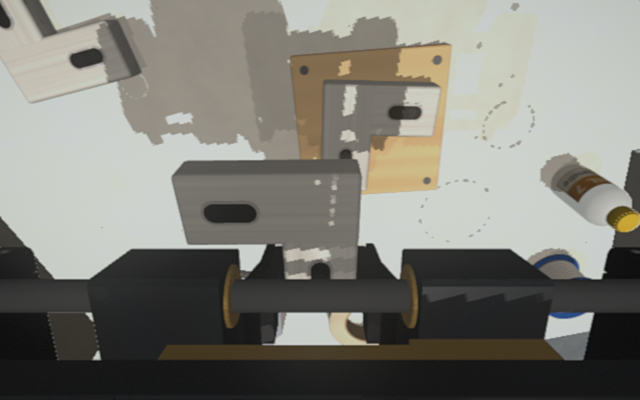

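Request:
carry_out --rows '[{"offset": [0,0,0],"rot": [2.35,0,8.8],"gripper": 0.2},{"offset": [0,0,0],"rot": [2.35,0,8.8],"gripper": 0.2},{"offset": [0,0,0],"rot": [2.35,0,8.8],"gripper": 0.2},{"offset": [0,0,0],"rot": [2.35,0,8.8],"gripper": 0.2},{"offset": [0,0,0],"rot": [2.35,0,8.8],"gripper": 0.2},{"offset": [0,0,0],"rot": [2.35,0,8.8],"gripper": 0.2},{"offset": [0,0,0],"rot": [2.35,0,8.8],"gripper": 0.2},{"offset": [0,0,0],"rot": [2.35,0,8.8],"gripper": 0.2},{"offset": [0,0,0],"rot": [2.35,0,8.8],"gripper": 0.2},{"offset": [0,0,0],"rot": [2.35,0,8.8],"gripper": 0.2}]'

```text
time: 8.6
position: [0.6736, -0.0179, 0.1305]
tool_rot: [2.412, 1.737, -0.316]
ft_force: [-0.4, 0.1, -2.6]
grip_width: 0.385
```

Request:
carry_out --rows '[{"offset": [0,0,0],"rot": [0,0,0],"gripper": 0.2}]'

```text
time: 8.72
position: [0.6741, -0.0185, 0.1303]
tool_rot: [2.405, 1.743, -0.316]
ft_force: [-0.8, 0.6, -2.0]
grip_width: 0.391
```

```bash
python3 - <<'E'
from mv import *
show([.6763,.0143,.07])
d=cams.get_image("top");cv2.imwrite(f"pics/top4.png",cv2.resize(d["img"][100:280,200:420,::-1],None,fx=3.3,fy=3.3))
d=cams.get_image("wrist");cv2.imwrite(f"pics/wrist4.png",d["img"][...,::-1])
E
```

```text
t 8.725 p [ 0.6741 -0.0185  0.1303] yaw_y -18.13 z [-0.08  -0.247 -0.966] y_z 0.001 g 0.391 F [-0.8  0.6 -2. ] q [-0.64  0.6   0.73  1.45 -0.14  1.31 -0.26]
tool offset [ 0.0464 -0.0082  0.05  ]
up .1 in tool [-0.0259  0.0001 -0.0966]
```

View pics/wrist4.png

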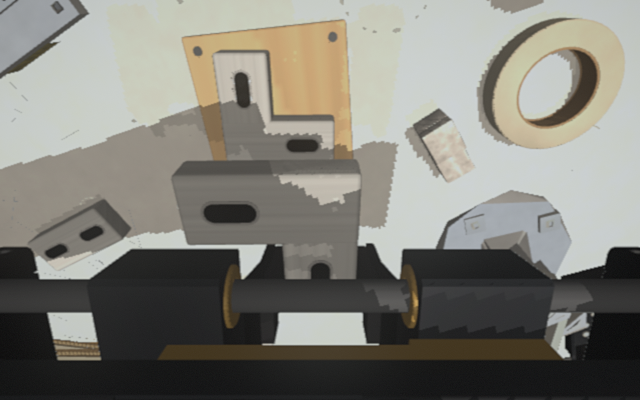

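Request:
carry_out --rows '[{"offset": [0.024,-0.004,0],"rot": [0,0,0],"gripper": 0.2},{"offset": [0.022,-0.004,0.01],"rot": [0,0,0],"gripper": 0.2},{"offset": [0,0,0.02],"rot": [0,0,0],"gripper": 0.2},{"offset": [0,0,0.02],"rot": [0,0,0],"gripper": 0.2},{"offset": [0,0,0],"rot": [0,0,0],"gripper": 0.2},{"offset": [0,0,0],"rot": [0,0,0],"gripper": 0.2}]'

```text
time: 9.57
position: [0.6765, 0.0148, 0.0707]
tool_rot: [2.406, 1.742, -0.315]
ft_force: [0.2, 0.4, -2.3]
grip_width: 0.383
```

```bash
python3 - <<'E'
from mv import *
show([.6763,.0143,.0415])
d=cams.get_image("wrist");cv2.imwrite(f"pics/wrist5.png",d["img"][...,::-1])
E
```

```text
t 9.575 p [0.6765 0.0148 0.0707] yaw_y -18.17 z [-0.079 -0.246 -0.966] y_z 0.0015 g 0.383 F [ 0.2  0.4 -2.3] q [-0.66  0.66  0.69  1.48 -0.17  1.23 -0.31]
tool offset [ 0.007  -0.0001  0.0283]
up .1 in tool [-0.0258  0.0002 -0.0966]
```

View pics/wrist5.png

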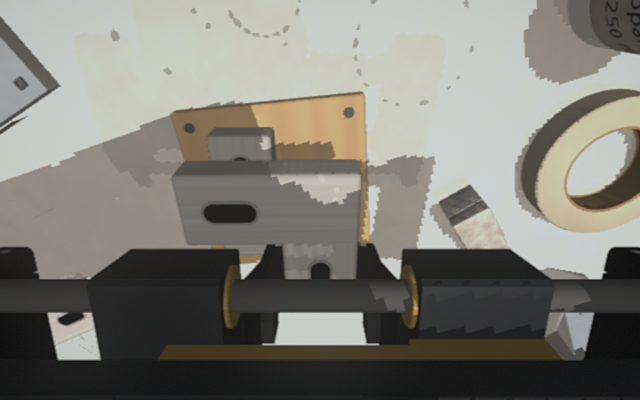

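Request:
carry_out --rows '[{"offset": [0.004,0,0.014],"rot": [0,0,0],"gripper": 0.2},{"offset": [0.002,0,0.008],"rot": [0,0,0],"gripper": 0.2},{"offset": [0.001,0,0.004],"rot": [0,0,0],"gripper": 0.2},{"offset": [0,0,0],"rot": [0,0,0],"gripper": 0.2},{"offset": [0,0,0],"rot": [0,0,0],"gripper": 0.2}]'

```text
time: 10.25
position: [0.6766, 0.0157, 0.0437]
tool_rot: [2.405, 1.744, -0.314]
ft_force: [-0.4, -0.8, -1.2]
grip_width: 0.388
```

```bash
python3 - <<'E'
from mv import *
show([.6763,.0143,.0408])
E
```

```text
t 10.25 p [0.6766 0.0157 0.0437] yaw_y -18.1 z [-0.079 -0.245 -0.966] y_z 0.0014 g 0.388 F [-0.4 -0.8 -1.2] q [-0.65  0.69  0.68  1.5  -0.18  1.19 -0.31]
tool offset [-0.0006  0.0001  0.0031]
up .1 in tool [-0.0258  0.0001 -0.0966]
```

Request:
carry_out --rows '[{"offset": [0,0,0.002],"rot": [0,0,0],"gripper": 0.2},{"offset": [0,0,0.001],"rot": [0,0,0],"gripper": 0.2},{"offset": [0,0,0],"rot": [0,0,0],"gripper": 0.2}]'

```text
time: 10.62
position: [0.6763, 0.015, 0.0409]
tool_rot: [2.406, 1.744, -0.314]
ft_force: [0.0, 1.0, -0.3]
grip_width: 0.383
```

Request:
carry_out --rows '[{"offset": [0,0,0.0007],"rot": [0,0,0],"gripper": 0.2},{"offset": [0,0,0],"rot": [0,0,0],"gripper": 0.42},{"offset": [0,0,0],"rot": [0,0,0],"gripper": 0.6},{"offset": [0,0,0],"rot": [0,0,0],"gripper": 0.6},{"offset": [0,0,0],"rot": [0,0,0],"gripper": 0.6}]'

```text
time: 11.25
position: [0.676, 0.0147, 0.0397]
tool_rot: [2.406, 1.744, -0.315]
ft_force: [-1.1, 1.1, 0.8]
grip_width: 0.587
```

Request:
carry_out --rows '[{"offset": [0,0,-0.01],"rot": [0,0,0],"gripper": 0.6},{"offset": [0,0,-0.03],"rot": [0,0,0],"gripper": 0.6},{"offset": [0,0,-0.05],"rot": [0,0,0],"gripper": 0.6},{"offset": [0,0,-0.06],"rot": [0,0,0],"gripper": 0.6},{"offset": [0,0,-0.06],"rot": [0,0,0],"gripper": 0.8},{"offset": [0,0,0],"rot": [0,0,0],"gripper": 0.8},{"offset": [0,0,0],"rot": [0,0,0],"gripper": 0.8}]'

```text
time: 12.12
position: [0.6926, 0.0663, 0.2428]
tool_rot: [2.406, 1.744, -0.314]
ft_force: [0.2, -0.5, -0.4]
grip_width: 0.782
```

```bash
python3 - <<'E'
from mv import *
show([.557,-.13,.2])
d=cams.get_image("wrist");cv2.imwrite(f"pics/wrist6.png",d["img"][...,::-1]);np.savez("w6.npz",**{k:np.array(v) for k,v in d.items()})
E
```

```text
t 12.125 p [0.6926 0.0663 0.2428] yaw_y -18.1 z [-0.079 -0.245 -0.966] y_z 0.001 g 0.782 F [ 0.2 -0.5 -0.4] q [-0.69  0.59  0.73  1.21 -0.13  1.56 -0.35]
tool offset [-0.21   -0.0679  0.1003]
up .1 in tool [-0.0258  0.0001 -0.0966]
```

View pics/wrist6.png

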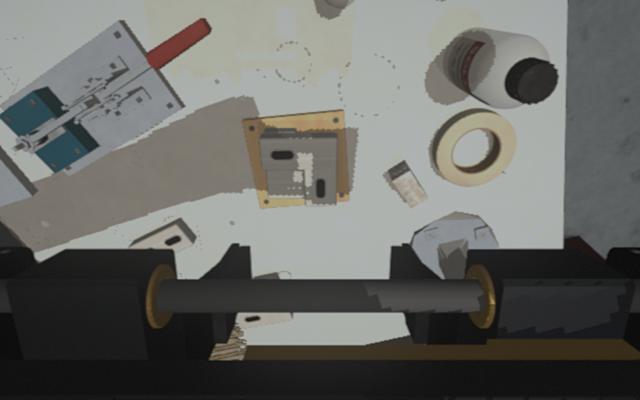

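Request:
carry_out --rows '[{"offset": [0,0,0],"rot": [0,7.5,0],"gripper": 0.8},{"offset": [0,0,0],"rot": [-0.95,0,-7.2],"gripper": 0.8},{"offset": [0,0,0],"rot": [-0.95,0,-7.2],"gripper": 0.8},{"offset": [0,0,0],"rot": [0,0,0],"gripper": 0.8}]'

```text
time: 12.68
position: [0.6916, 0.066, 0.2412]
tool_rot: [2.225, 2.086, -0.147]
ft_force: [0.6, -0.3, 0.7]
grip_width: 0.8
```

```bash
python3 - <<'E'
from mv import *
show([.557,-.13,.2])
E
```

```text
t 12.675 p [0.6916 0.066  0.2412] yaw_y -3.69 z [-0.01  -0.13  -0.992] y_z -0.0015 g 0.8 F [ 0.6 -0.3  0.7] q [-0.65  0.49  0.66  1.31 -0.17  1.45 -0.09]
tool offset [-0.1972 -0.1217  0.0676]
up .1 in tool [-0.013  -0.0002 -0.0992]
```

Request:
carry_out --rows '[{"offset": [-0.04,-0.024,0.005],"rot": [0,0,0],"gripper": 0.8},{"offset": [-0.04,-0.024,0.005],"rot": [0,0,0],"gripper": 0.8},{"offset": [-0.04,-0.024,0.01],"rot": [0,0,0],"gripper": 0.8},{"offset": [-0.04,-0.025,0.02],"rot": [0,0,0],"gripper": 0.8},{"offset": [-0.037,-0.025,0.027],"rot": [0,0,0],"gripper": 0.8},{"offset": [0,0,0],"rot": [0,0,0],"gripper": 0.8},{"offset": [0,0,0],"rot": [0,0,0],"gripper": 0.8}]'

```text
time: 13.55
position: [0.5584, -0.1291, 0.2014]
tool_rot: [2.224, 2.086, -0.143]
ft_force: [-0.2, 1.2, 0.6]
grip_width: 0.804
```

```bash
python3 - <<'E'
from mv import *
show([.557,-.13,.05])
d=cams.get_image("wrist");cv2.imwrite(f"pics/wrist7.png",d["img"][...,::-1]);np.savez("w7.npz",**{k:np.array(v) for k,v in d.items()})
d=cams.get_image("top");cv2.imwrite(f"pics/top7.png",d["img"][...,::-1])
E
```

```text
t 13.55 p [ 0.5584 -0.1291  0.2014] yaw_y -3.66 z [-0.007 -0.129 -0.992] y_z 0.0009 g 0.804 F [-0.2  1.2  0.6] q [-0.58  0.2   0.77  1.73 -0.01  1.25  0.12]
tool offset [ 0.0186 -0.0015  0.1503]
up .1 in tool [-0.0129  0.0001 -0.0992]
```

View pics/wrist7.png

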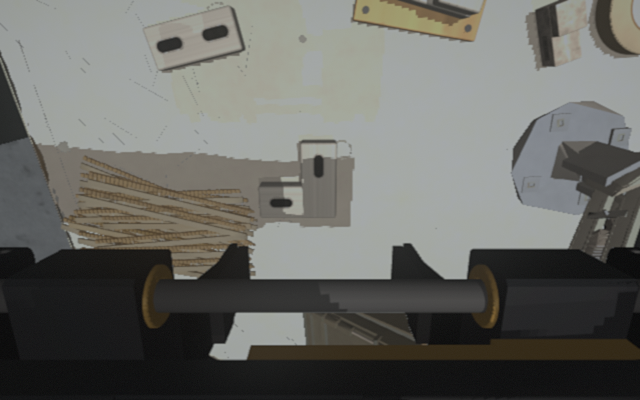

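View pics/top7.png

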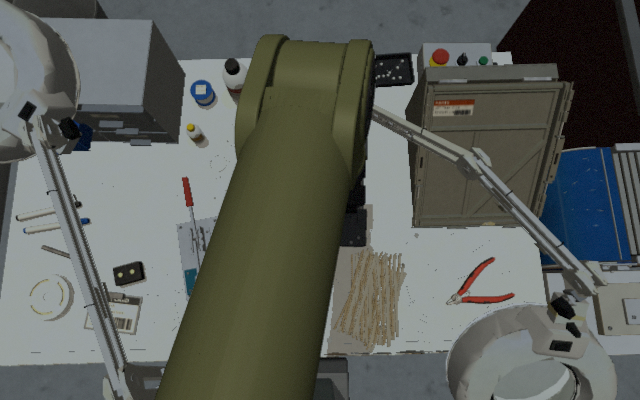

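Request:
carry_out --rows '[{"offset": [0.009,-0.001,0.05],"rot": [0,0,0],"gripper": 0.57},{"offset": [0.009,0,0.05],"rot": [0,0,0],"gripper": 0.57},{"offset": [0,0,0.045],"rot": [0,0,0],"gripper": 0.57},{"offset": [0,0,0],"rot": [0,0,0],"gripper": 0.57},{"offset": [0,0,0],"rot": [0,0,0],"gripper": 0.57}]'

```text
time: 14.28
position: [0.5591, -0.1303, 0.0573]
tool_rot: [2.22, 2.086, -0.142]
ft_force: [0.2, -0.1, 0.2]
grip_width: 0.575
```

```bash
python3 - <<'E'
from mv import *
show([.557,-.13,.0125])
d=cams.get_image("wrist");cv2.imwrite(f"pics/wrist8.png",d["img"][...,::-1])
d=cams.get_image("scene");cv2.imwrite(f"pics/scene8.png",d["img"][...,::-1])
E
```

```text
t 14.275 p [ 0.5591 -0.1303  0.0573] yaw_y -3.54 z [-0.005 -0.13  -0.991] y_z 0.0034 g 0.575 F [ 0.2 -0.1  0.2] q [-0.51  0.36  0.73  1.88 -0.13  0.97  0.19]
tool offset [ 0.006  -0.0023  0.0443]
up .1 in tool [-0.013   0.0003 -0.0991]
```

View pics/wrist8.png

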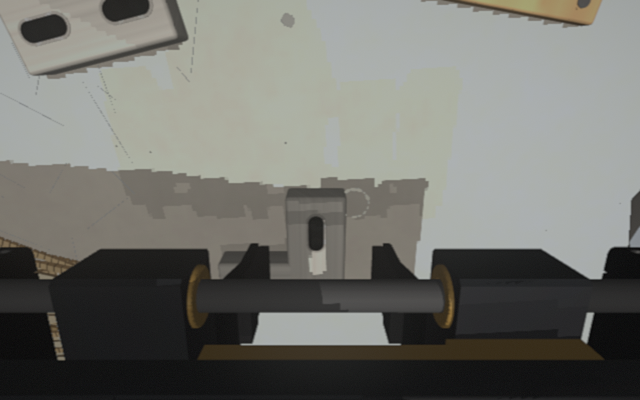

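View pics/scene8.png

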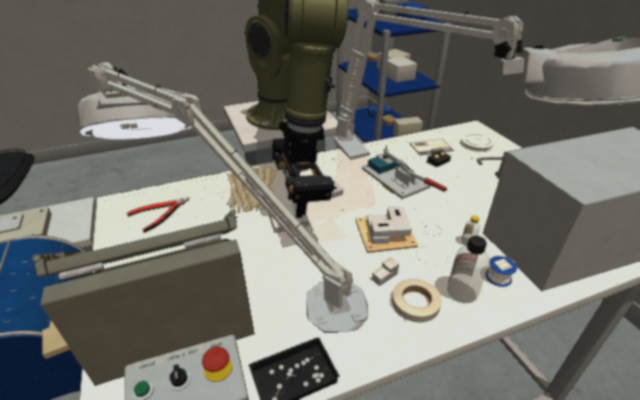

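Request:
carry_out --rows '[{"offset": [0.006,-0.001,0.015],"rot": [0,0,0],"gripper": 0.57},{"offset": [0,0,0.015],"rot": [0,0,0],"gripper": 0.57},{"offset": [0,0,0.013],"rot": [0,0,0],"gripper": 0.57},{"offset": [0,0,0],"rot": [0,0,0],"gripper": 0.57},{"offset": [0,0,0],"rot": [0,0,0],"gripper": 0.57}]'

```text
time: 15.0
position: [0.5564, -0.1305, 0.0122]
tool_rot: [2.222, 2.087, -0.144]
ft_force: [-0.6, 0.3, 0.0]
grip_width: 0.574
```

Request:
carry_out --rows '[{"offset": [0,0,0],"rot": [0,0,0],"gripper": 0.2},{"offset": [0,0,0],"rot": [0,0,0],"gripper": 0.2},{"offset": [0,0,0],"rot": [0,0,0],"gripper": 0.2},{"offset": [0,0,0],"rot": [0,0,0],"gripper": 0.2},{"offset": [0,0,0],"rot": [0,0,0],"gripper": 0.2}]'

```text
time: 15.62
position: [0.5567, -0.1302, 0.0125]
tool_rot: [2.222, 2.087, -0.143]
ft_force: [0.3, 0.2, 2.0]
grip_width: 0.386
```

```bash
python3 - <<'E'
from mv import *
show()
E
```

```text
t 15.625 p [ 0.5567 -0.1302  0.0125] yaw_y -3.58 z [-0.007 -0.13  -0.992] y_z 0.0015 g 0.386 F [0.3 0.2 2. ] q [-0.49  0.43  0.7   1.91 -0.18  0.89  0.21]
up .1 in tool [-0.013   0.0002 -0.0992]
```

Request:
carry_out --rows '[{"offset": [0,0,-0.015],"rot": [0,0,0],"gripper": 0.2},{"offset": [0,0,-0.04],"rot": [0,0,0],"gripper": 0.2},{"offset": [0,0,-0.05],"rot": [0,0,0],"gripper": 0.2},{"offset": [0,0,-0.05],"rot": [0,0,0],"gripper": 0.2},{"offset": [0.04,0.02,0],"rot": [0,0,0],"gripper": 0.2},{"offset": [0.04,0.02,0],"rot": [0,0,0],"gripper": 0.2},{"offset": [0,0,0],"rot": [0,0,0],"gripper": 0.2}]'

```text
time: 16.5
position: [0.6035, -0.0277, 0.1551]
tool_rot: [2.215, 2.096, -0.142]
ft_force: [-0.8, -0.1, -1.5]
grip_width: 0.384
```

Request:
carry_out --rows '[{"offset": [0,0,0],"rot": [1.36,0,10.35],"gripper": 0.2},{"offset": [0,0,0],"rot": [1.36,0,10.35],"gripper": 0.2},{"offset": [0,0,0],"rot": [1.36,0,10.35],"gripper": 0.2},{"offset": [0,0,0],"rot": [1.36,0,10.35],"gripper": 0.2},{"offset": [0,0,0],"rot": [1.36,0,10.35],"gripper": 0.2},{"offset": [0,0,0],"rot": [1.36,0,10.35],"gripper": 0.2},{"offset": [0,0,0],"rot": [1.36,0,10.35],"gripper": 0.2},{"offset": [0,0,0],"rot": [1.36,0,10.35],"gripper": 0.2},{"offset": [0,0,0],"rot": [1.36,0,10.35],"gripper": 0.2},{"offset": [0,0,0],"rot": [1.36,0,10.35],"gripper": 0.2}]'

```text
time: 17.75
position: [0.6019, -0.0343, 0.156]
tool_rot: [-3.074, 0.497, 0.2]
ft_force: [0.0, -0.0, -1.6]
grip_width: 0.386
```

Request:
carry_out --rows '[{"offset": [0,0,0],"rot": [0,0,0],"gripper": 0.2}]'

```text
time: 17.88
position: [0.6018, -0.0349, 0.1559]
tool_rot: [-3.077, 0.487, 0.2]
ft_force: [0.6, 0.3, -2.1]
grip_width: 0.385
```

```bash
python3 - <<'E'
from mv import *
show([.6676,.0091,.12])
d=cams.get_image("wrist");cv2.imwrite(f"pics/wrist9.png",d["img"][...,::-1]);np.savez("w9.npz",**{k:np.array(v) for k,v in d.items()})
E
```

```text
t 17.875 p [ 0.6018 -0.0349  0.1559] yaw_y -107.98 z [-0.123  0.04  -0.992] y_z 0.0004 g 0.385 F [ 0.6  0.3 -2.1] q [-0.71  0.54  1.02  1.58 -0.46  1.42 -1.5 ]
tool offset [ 0.0532 -0.0622  0.0293]
up .1 in tool [-0.0129  0.     -0.0992]
```

View pics/wrist9.png

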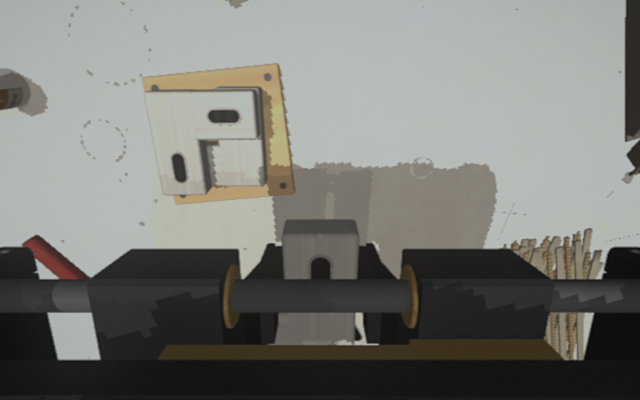

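```bash
python3 - <<'E'
from h import *
d=np.load("w9.npz")
cv2.imwrite("pics/w9z.png",cv2.resize(d["img"][50:220,130:310,::-1],None,fx=3.5,fy=3.5,interpolation=cv2.INTER_CUBIC))
E
```

```text
(no output)
```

View pics/w9z.png

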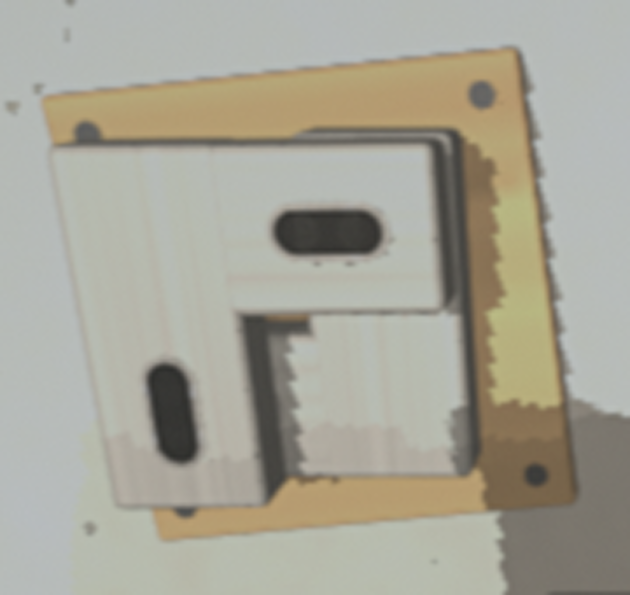

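```bash
python3 - <<'E'
from fit import *
d=np.load("w9.npz")
t,th,r=fit(d,[(52,148),(118,505),(265,503),(238,312),(443,310),(432,145)],.044,(130,50),3.5);print(t.round(4),th,r.tolist())
f=lambda p,z:ray(d,((p[0]+.5)/3.5-.5+130,(p[1]+.5)/3.5-.5+50),z)[:2]
c=np.cos(np.radians(-17.9));s=np.sin(np.radians(-17.9));R=np.array([[c,-s],[s,c]])
for n,p,l in[("elb",(474,472),(-.017,-.017)),("xend",(458,132),(.059,-.017))]:
    print(n,f(p,.026).round(4),(R@l+[.634,.020]).round(4))
bb=np.array([.634,.02]);print("rel",R.T@(t-bb))
E
```

```text
[0.6866 0.0475] 162.38268252460435 [[1.8, 0.9], [-0.2, 1.4], [-1.1, -0.3], [-0.7, -0.6], [-0.9, -0.6], [1.0, -0.9]]
elb [0.6141 0.0084] [0.6126 0.009 ]
xend [ 0.6844 -0.0155] [ 0.6849 -0.0143]
rel [0.04163789 0.04237909]
```

Request:
carry_out --rows '[{"offset": [0.018,-0.021,0],"rot": [0,0,0],"gripper": 0.2},{"offset": [0.018,-0.021,0.01],"rot": [0,0,0],"gripper": 0.2},{"offset": [0.018,-0.02,0.02],"rot": [0,0,0],"gripper": 0.2},{"offset": [0,0,0.02],"rot": [0,0,0],"gripper": 0.2},{"offset": [0,0,0],"rot": [0,0,0],"gripper": 0.2},{"offset": [0,0,0],"rot": [0,0,0],"gripper": 0.2}]'

```text
time: 18.68
position: [0.6661, 0.01, 0.1]
tool_rot: [-3.076, 0.487, 0.198]
ft_force: [0.0, -0.0, -2.4]
grip_width: 0.382
```

```bash
python3 - <<'E'
from mv import *
show([.6676,.0091,.0575])
d=cams.get_image("wrist");cv2.imwrite(f"pics/wrist10.png",d["img"][...,::-1])
d=cams.get_image("scene");cv2.imwrite(f"pics/scene10.png",d["img"][...,::-1])
E
```

```text
t 18.675 p [0.6661 0.01   0.1   ] yaw_y -107.99 z [-0.122  0.04  -0.992] y_z -0.0006 g 0.382 F [ 0.  -0.  -2.4] q [-0.65  0.7   0.93  1.46 -0.57  1.4  -1.54]
tool offset [0.0071 0.0005 0.0419]
up .1 in tool [-0.0129 -0.0001 -0.0992]
```

View pics/wrist10.png

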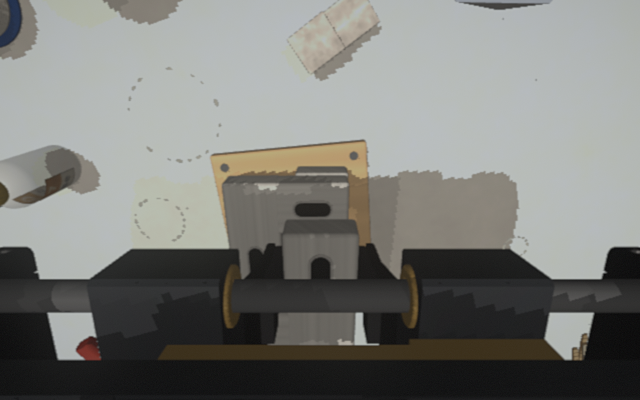

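View pics/scene10.png

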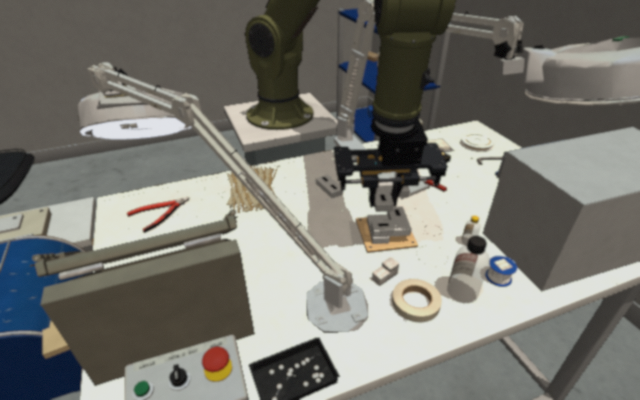

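Request:
carry_out --rows '[{"offset": [0.004,0,0.018],"rot": [0,0,0],"gripper": 0.2},{"offset": [0.003,0,0.014],"rot": [0,0,0],"gripper": 0.2},{"offset": [0,0,0.007],"rot": [0,0,0],"gripper": 0.2},{"offset": [0,0,0],"rot": [0,0,0],"gripper": 0.2},{"offset": [0,0,0],"rot": [0,0,0],"gripper": 0.2}]'

```text
time: 19.4
position: [0.6684, 0.0104, 0.0598]
tool_rot: [-3.076, 0.486, 0.199]
ft_force: [0.2, -0.1, -1.3]
grip_width: 0.387
```

```bash
python3 - <<'E'
from mv import *
show([.6676,.0091,.0565])
E
```

```text
t 19.4 p [0.6684 0.0104 0.0598] yaw_y -107.97 z [-0.122  0.04  -0.992] y_z -0.0006 g 0.387 F [ 0.2 -0.1 -1.3] q [-0.63  0.75  0.91  1.49 -0.6   1.34 -1.52]
tool offset [0.     0.0015 0.0033]
up .1 in tool [-0.0129 -0.0001 -0.0992]
```

Request:
carry_out --rows '[{"offset": [0,0.001,0.002],"rot": [0,0,0],"gripper": 0.2},{"offset": [0,0,0.001],"rot": [0,0,0],"gripper": 0.2},{"offset": [0,0,0],"rot": [0,0,0],"gripper": 0.2}]'

```text
time: 19.77
position: [0.6675, 0.0096, 0.0566]
tool_rot: [-3.076, 0.486, 0.199]
ft_force: [0.3, -0.2, -1.5]
grip_width: 0.388
```

Request:
carry_out --rows '[{"offset": [0,0,0.0007],"rot": [0,0,0],"gripper": 0.2},{"offset": [0,0,0],"rot": [0,0,0],"gripper": 0.2}]'

```text
time: 20.02
position: [0.6675, 0.0096, 0.0565]
tool_rot: [-3.076, 0.486, 0.199]
ft_force: [-1.0, 0.0, 3.6]
grip_width: 0.388
```

Contact (weight is off the wrist). Release and rise.

Request:
carry_out --rows '[{"offset": [0,0,0],"rot": [0,0,0],"gripper": 0.42},{"offset": [0,0,0],"rot": [0,0,0],"gripper": 0.6},{"offset": [0,0,0],"rot": [0,0,0],"gripper": 0.6},{"offset": [0,0,0],"rot": [0,0,0],"gripper": 0.6},{"offset": [0,0,-0.01],"rot": [0,0,0],"gripper": 0.6},{"offset": [0,0,-0.03],"rot": [0,0,0],"gripper": 0.6},{"offset": [-0.01,0,-0.05],"rot": [0,0,0],"gripper": 0.6},{"offset": [-0.04,0,-0.05],"rot": [0,0,0],"gripper": 0.6},{"offset": [-0.04,0,-0.04],"rot": [0,0,0],"gripper": 0.6},{"offset": [0,0,0],"rot": [0,0,0],"gripper": 0.6}]'

```text
time: 21.28
position: [0.606, 0.0298, 0.2495]
tool_rot: [-3.073, 0.484, 0.189]
ft_force: [0.5, -0.2, -0.4]
grip_width: 0.6
```

```bash
python3 - <<'E'
from mv import *
show()
d=cams.get_image("wrist");cv2.imwrite(f"pics/wrist11.png",d["img"][...,::-1]);np.savez("w11.npz",**{k:np.array(v) for k,v in d.items()})
d=cams.get_image("scene");cv2.imwrite(f"pics/scene11.png",cv2.resize(d["img"][180:270,300:460,::-1],None,fx=5,fy=5,interpolation=cv2.INTER_CUBIC))
E
```

```text
t 21.275 p [0.606  0.0298 0.2495] yaw_y -107.92 z [-0.116  0.043 -0.992] y_z -0.0057 g 0.6 F [ 0.5 -0.2 -0.4] q [-0.82  0.47  1.06  1.46 -0.42  1.57 -1.64]
up .1 in tool [-0.0124 -0.0006 -0.0992]
```

View pics/wrist11.png

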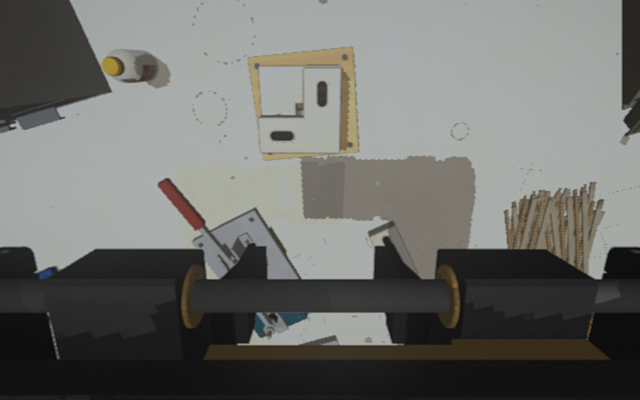

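View pics/scene11.png

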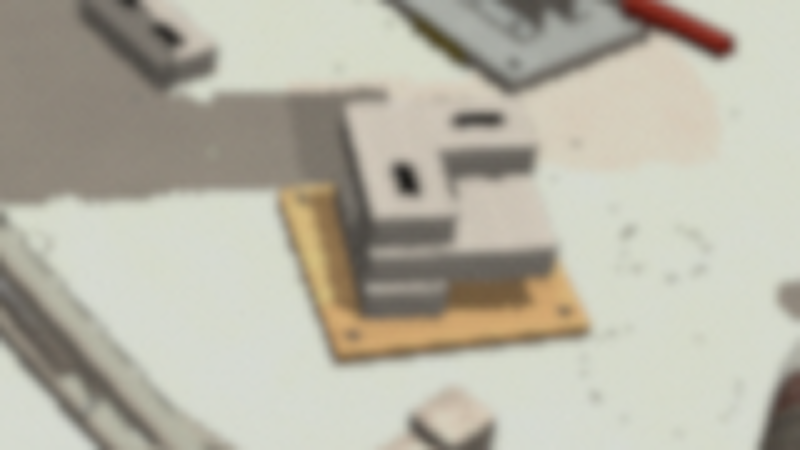

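The pile stands flat with edges in line. I'll measure the top bracket in the last wrist view.

```bash
python3 - <<'E'
from h import *
d=np.load("w11.npz")
cv2.imwrite("pics/w11z.png",cv2.resize(d["img"][35:170,235:370,::-1],None,fx=4.4,fy=4.4,interpolation=cv2.INTER_CUBIC))
E
```

```text
(no output)
```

View pics/w11z.png

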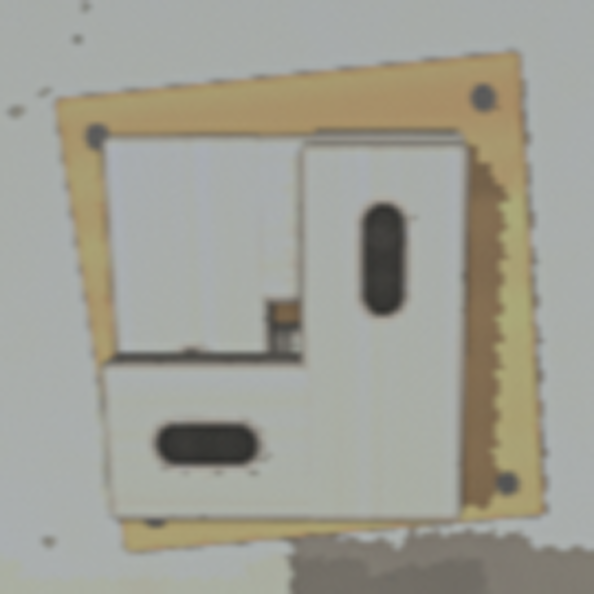

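```bash
python3 - <<'E'
from fit import *
d=np.load("w11.npz")
t,th,r=fit(d,[(460,518),(467,145),(303,145),(304,364),(103,364),(112,517)],.062,(235,35),4.4);print(t.round(4),th,r.tolist())
c=np.cos(np.radians(-17.9));s=np.sin(np.radians(-17.9));R=np.array([[c,-s],[s,c]])
print("rel",R.T@(t-[.634,.02]))
s=ctrl.get_state();print(s['time'],s['qd'].round(3) if hasattr(s['qd'],'round') else s['qd'])
workorder.close_job()
E
```

```text
[0.6322 0.0213] -17.92651831047158 [[-1.5, -0.5], [0.2, -1.3], [0.8, 0.5], [0.6, 0.0], [0.9, 0.5], [-1.1, 0.9]]
rel [-0.00215891  0.00070199]
21.375 [ 0.019  0.039 -0.02   0.016 -0.002 -0.004  0.002]
the job is handed in; nothing more can be done
```

I laid bracket A on the bottom bracket turned half round, then bracket B on top facing the same way as the bottom one. I then let go, moved the gripper clear and handed the job in at about 21 s.

| Bracket | Measured place in the base axes | Wanted | Angle error |
|---|---|---|---|
| A (middle) | about (+41.6, +42.4) mm | (+42, +42) mm | about 0.3° |
| B (top) | about (−2.2, +0.7) mm | (0, 0) mm | under 0.1° |

- **How the places were measured:** both come from wrist-camera pictures. A was measured before B was laid on it, and its final place was only checked by eye. B was measured after release.
- **Level:** the last scene picture shows the three layers lying flat. I judged this by eye and took no height or tilt measurement.
- **Bottom bracket:** two of its corners were within about 1.6 mm of their earlier places after A was laid. I did not measure it again after B went on.
- **Straight plate:** it was never touched. I did not measure it again.
- **Forces:** wrist force readings stayed below 4 N whenever I read them.
- **Disagreements:** the top and wrist cameras agreed to about 2 mm and 0.6° on the starting poses. No check failed.

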